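Hang the hooked hardware carrier on the bench rail

TASK

Pick up the steel hardware carrier with the hook on its back, lift the hook over the front lip of the bench rail a few centimetres short of the end stop, and lower it gently, still in hand, until it is fully seated behind the lip. Then slide it to the left along the rail, still seated, until it rests against the end stop, and let go. Never force it (keep every push on the rail or the stop under 25 N) and leave everything else on the bench where it is.

Things in the scene. Friction and masses are not known exactly. Their poses are not given: they have to be found in the camera images.
- carrier_grip (a point): Middle of the graspable top of the carrier's upright plywood board (12 mm thick in x, 60 mm wide in y), 130 mm above the bin's underside, 20 mm below the board's top; board free all round from 80 mm above the underside up. Carrier axes: z up, x towards its hook side, y along the bin. Carrier: an open steel bin with a hook on its back, standing on the bench, 0.3 to 0.6 kg.
- carrier_bin (a point): Centre of the carrier's bin, 22.5 mm above its underside, straight below carrier_grip. The empty steel bin is 60 mm (x) by 100 mm (y) by 45 mm high. Its back plate, 60 mm wide, outer face at x = +30 mm, rises to a flat strap that runs on to +x; the strap's underside is 75 mm above the bin's underside, 55 mm below carrier_grip.
- hook_tip (a point): Middle of the lower edge of the hook's tongue, which points down from the strap's end: 41 mm in +x and 80 mm below carrier_grip, 25 mm below the strap's underside. Tongue 5 mm thick (x), 60 mm wide (y); the gap between it and the back plate is 8.5 mm. Seated: strap rests on the lip, tongue in the groove. Released, the carrier may lean up to 0.07 rad.
- rail: The rail's stand; origin at bench level straight below rail_ref. It holds an aluminium channel 400 mm long: front lip = top of an upright plate 4 mm thick and 80 mm high; behind it (+x) a groove 9 mm wide, 36 mm deep; then a back wall 4 mm thick, its top 22 mm above the lip. Posts and arms at y = -185 and +185 mm stay at least 80 mm below the lip or 40 mm behind rail_ref.
- rail_ref (a point): Mid-length of the rail at lip-top height (exact). Axes: x from lip to back wall (away from the robot), y along the rail to the stop (robot's left), z up. Nominal lip mid x = 0, groove 2 to 11 mm, back wall 11 to 15 mm; but the channel is clamped in slots and really lies up to 20 mm nearer or farther in x (parallel to y), which this reading does not show: feel for it or look.
- stop_face (a point): Middle of the end stop's flat face, 40 mm below lip height; it looks to -y of the rail (robot's right) and meets the end wall of the bin; carrier_grip is then 50 mm to the -y side of it. Axes as the rail. Face 28 mm wide, from 70 mm below to 30 mm above the lip. The stop is a rigid dark steel block, 20 mm long in y, bridging the channel up to 37 mm above the lip.
- tote_mid (a point): Middle of a plain steel tote with a lower plywood board (top at 90 mm) and NO hook, 70 x 100 x 50 mm: a bystander to be left alone.
- cutter: Aluminium cutter disc, 116 mm across, 26 mm high: bystander. Origin under its centre.
- tape: Tape-measure case, 36 x 75 x 55 mm: bystander. Origin under its centre.
- offcut: Wood offcut 35 x 90 x 18 mm lying under or near the rail: bystander. Origin under its centre.
- washer_big: Loose washer, 56 mm across, 6 mm thick: bystander.
- washer_mid: Loose washer, 38 mm across, 5 mm thick: bystander.
- driver: Screwdriver lying on the bench: bystander.
There are look-alikes about, which are no part of the job. Leave any yellow look-alike of the part that bears carrier_grip alone.

How it is judged:
By the outcome, as a careful person would: the job done as asked, in the order asked, and still so for the second after the job is handed in, with the robot touching nothing.
It also fails if it takes over 54 s, if anything falls off the work surface, if the arm or the gripper's body presses on something with over 40 N, if the wrist force passes 120 N, or if a joint passes its speed limit or range.

ROBOT

A 7-joint arm with a two-finger parallel gripper is mounted at the origin on the work surface. World frame = base frame: x ahead of the robot, y to its left, z up, the work surface at z = 0. Lengths are in m, angles in rad, forces in N, time in s.
With the tool pointing down it reaches from about 0.4 to 0.85 m from the base axis. Payload 6.9 kg.
Tool frame: the origin (TCP) lies midway between the tips of the shut fingers; the grasp point (between the pads) lies behind it (ctrl.pinch_z is the z of the grasp point in the tool frame, in m); z points along the fingers, y is the direction in which the jaws open and shut (so a half turn about z gives the same grasp; the last joint's range is limited). The gripper opens to 85 mm and grips with 20 to 120 N. Pads are 22 mm wide; open, the fingers measure 114 mm over their backs; the gripper's body (76 mm by 85 mm) begins 54 mm behind the grasp point. The pads swing forward as they close: fully open they stand 13 mm farther back than shut.
Start: joints at [1.431, 0.507, -0.238, 1.5, 0.126, 1.149, -0.155], TCP at [0.151, -0.606, 0.231] pointing down, gripper open.
Joint ranges: [-3.08, 3.08], [-0.24, 2.05], [-1.43, 1.35], [0, 2.5], [-1.52, 4.66], [0.17, 1.96], [-2.89, 2.89]. Speed limits (rad/s): [2.39, 2.39, 3.14, 3.14, 3.14, 3.14, 3.14].

INTERFACE

Orientations are given as a unit quaternion [w, x, y, z].
In Python, from station import ctrl, get_state, vision, ticket, models gives the robot as it stands. Calls block until the motion is done:
- ctrl.movep(position, orientation): joint-space move of the TCP to a pose.
- ctrl.movel(position, frame=None, max_speed=0.15): straight line of the TCP; frame=None keeps the orientation; max_speed is the mean speed in m/s.
- ctrl.set_joints(angles): joint-space move.
- ctrl.ungrasp() and ctrl.close_gripper(force=None): open the fingers fully, or close them until they stop; force is the grip in N (None keeps the last).
- ctrl.pause(seconds).
- ctrl.ik(position, orientation): joint angles nearest the present ones, or None.
- get_state(): the state.
- vision.grab_frame(name): name is "side" or "top" or "wrist"; returns (picture, depth): 480x640x3 uint8, blue, green, red; 480x640 float32, m along the optical axis (not along the pixel's ray), 0 where there is no reading.
- vision.camera_info(name): a dict with "mtx" (3x3 intrinsics, pixels), "R" (3x3) and "t" (3): a world point X has camera coordinates R X + t; the wrist camera has in their place "hand_eye" (4x4, takes a point from camera to tool coordinates, whose origin is the TCP and whose axes are the flange's). Camera axes: x right, y down, z forward; pixel columns grow to the right and rows downward; lengths in m; the calibration is good to about 2 mm. The wrist camera is an equidistant fisheye: a pixel r from the principal point sees the ray r / f radians off the axis. A picture is of the moment at which its call begins: read the wrist's pose just before it. camera_info takes no time and is no camera call.
A pose or a line that the arm cannot do raises ctrl.Unreachable and nothing moves.
- ticket.close_job(): hands the job in, once; it reports no verdict.
Trained networks look in the newest picture that a camera, given by its name, has taken for a name from the list of things; names that differ only in an ending like _2 or _b are one class to them, and where a whole thing is asked for, a point or a joint stands for the part that bears it (a point fixed in the world has none). Each returns a list of dicts, best first, with "p" (0 to 1); they miss things now and then, are a little off and sometimes report something else, mostly with a low value. They report only what shows in the picture. A call takes as long as a camera call. They do not tell look-alikes from the thing itself.
- models.recognise(camera, target): "point" ([column, row] in pixels, amid what is visible of it).
- models.masks_of(camera, target): "mask" (480x640 bool, what is visible of it) and "point" ([column, row] in pixels, amid what is visible of it).
The state is a dict: "time": time; "qpos": joint angles; "qd": joint speeds; "tau": joint torques, N m; "tcp_pos": TCP position; "eef_rot": TCP orientation; "contact_force": force on the tool from outside, world axes, zero at the start; "wrist_torque": the same for the moment, N m; "width": finger opening in m.
Only numpy, scipy, OpenCV 4.12 (cv2) and the standard library are available. Lean on these libraries where they do the work, as an engineer would, in place of code of your own. Each camera call takes 0.05 s, during which the arm holds its last target. There are 200 camera calls.

## Working session

There is one attempt and no reset: what is moved stays moved. The work goes in short steps, each a Python script; the robot and the scene stay as the last script left them, time stands still between calls to the robot, and variables do not carry over. Pictures are saved under pics/ and viewed, about 8 in all and at most 12, crops included, and the job is handed in when it is done.

```bash
ls; mkdir -p pics
cat > h.py <<'E'
import numpy as np, cv2
from station import ctrl, get_state, vision, ticket, models
def world(cam,depth,px,info=None):
    i=info or vision.camera_info(cam); K=np.array(i["mtx"]); px=np.atleast_2d(px)
    u,v=px[:,0],px[:,1]; d=depth[v.astype(int),u.astype(int)]
    c=np.stack([(u-K[0,2])/K[0,0]*d,(v-K[1,2])/K[1,1]*d,d],1)
    return (c-np.array(i["t"]))@np.array(i["R"])
E
python3 - <<'E'
from h import *
s=get_state(); print({k:np.round(v,3) for k,v in s.items()}, ctrl.pinch_z)
for c in ["side","top"]:
    im,d=vision.grab_frame(c); cv2.imwrite(f"pics/{c}0.png",im); np.save(f"{c}0.npy",d)
    i=vision.camera_info(c); print(c,np.round(i["mtx"],1).tolist(),np.round(i["R"],3).tolist(),np.round(i["t"],3))
    for t in ["carrier_grip","carrier_bin","hook_tip","rail_ref","stop_face","tote_mid"]:
        for r in models.recognise(c,t)[:3]:
            print(c,t,np.round(r["point"],1),round(r["p"],2),np.round(world(c,d,r["point"]),3))
print(get_state()["time"])
E
```

```text
pics
{'time': np.float64(0.0), 'qpos': array([ 1.431,  0.508, -0.237,  1.501,  0.126,  1.149, -0.155]), 'qd': array([-0.001, -0.002, -0.002,  0.001,  0.001, -0.002, -0.   ]), 'tau': array([ 0.0000e+00, -6.2059e+01, -2.1860e+00, -2.4965e+01,  1.3000e-02,
        1.2000e-02,  0.0000e+00]), 'tcp_pos': array([ 0.151, -0.606,  0.23 ]), 'eef_rot': array([-0.001,  0.993,  0.122, -0.   ]), 'contact_force': array([ 0.246, -0.371, -0.302]), 'wrist_torque': array([-0.106, -0.026, -0.087]), 'width': np.float64(0.086)} -0.0187
side [[618.6, 0.0, 325.5], [0.0, 618.6, 238.9], [0.0, 0.0, 1.0]] [[-0.84, -0.542, 0.02], [-0.282, 0.406, -0.869], [0.463, -0.736, -0.494]] [0.324 0.266 1.217]
side carrier_grip [344.3 250.4] 0.88 [[ 0.431 -0.153  0.063]]
side carrier_grip [468.4 231.1] 0.75 [[ 0.215 -0.409  0.068]]
side carrier_grip [307.9 376.3] 0.74 [[0.26  0.256 0.054]]
side carrier_bin [304.9 375. ] 0.96 [[0.287 0.226 0.022]]
side carrier_bin [468.7 232.3] 0.77 [[ 0.214 -0.409  0.065]]
side carrier_bin [345.4 251. ] 0.68 [[ 0.432 -0.16   0.057]]
side hook_tip [467.3 233.2] 0.82 [[ 0.216 -0.404  0.064]]

[... 653 characters left out ...]
72 0.229 0.11 ]]
top carrier_grip [365.1 228.2] 0.56 [[ 0.435 -0.172  0.117]]
top carrier_bin [470.3 335. ] 0.77 [[ 0.212 -0.405  0.057]]
top carrier_bin [175.5 298.1] 0.66 [[0.283 0.217 0.14 ]]
top carrier_bin [364.8 225.3] 0.62 [[ 0.436 -0.168  0.149]]
top hook_tip [471.4 336.5] 0.76 [[ 0.209 -0.405  0.065]]
top hook_tip [175.5 303.3] 0.71 [[0.274 0.227 0.102]]
top hook_tip [365.5 225.9] 0.69 [[ 0.434 -0.169  0.15 ]]
top rail_ref [227.6 144.3] 0.98 [[0.631 0.134 0.083]]
top rail_ref [215.8 238.8] 0.33 [[0.425 0.166 0.013]]
top stop_face [273.1 135.2] 0.61 [[0.615 0.023 0.186]]
top tote_mid [216.4 236.3] 0.69 [[0.424 0.155 0.06 ]]
top tote_mid [365.8 228. ] 0.67 [[ 0.436 -0.173  0.117]]
0.7
```

View pics/side0.png

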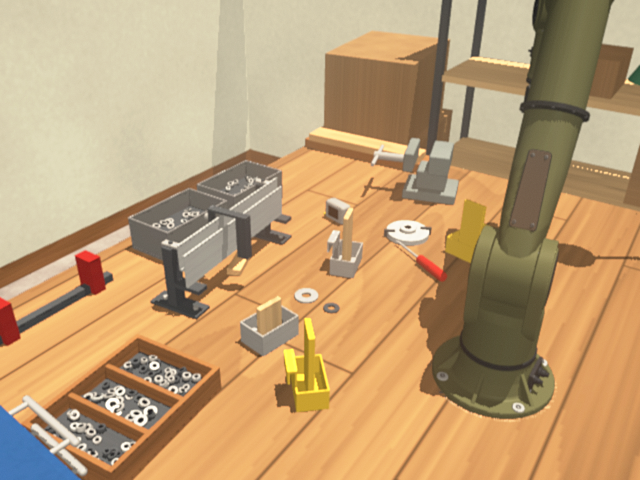

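View pics/top0.png

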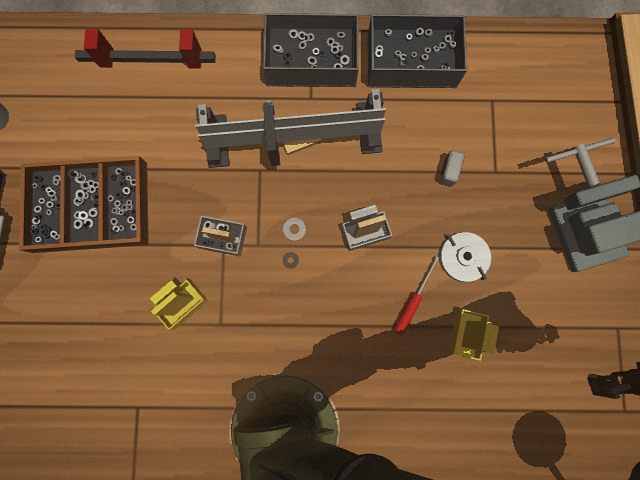

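The top view shows the carrier at about (367,225), with its hook plate on the far side (362,213). The rail runs from (200,130) to (385,110) with the stop at (270,132). The tote is at (219,235), and the yellow look-alikes are at (178,303) and (473,333). Next I'll fit poses from the point clouds.

```bash
cat > a.py <<'E'
from h import *
P={}
for c in ["top","side"]:
    d=np.load(f"{c}0.npy"); v,u=np.mgrid[0:480,0:640]; px=np.stack([u.ravel(),v.ravel()],1)
    X=world(c,d,px); ok=d.ravel()>0; X[~ok]=np.nan; P[c]=(X,px)
    def box(lo,hi): 
        with np.errstate(all='ignore'): return np.all((X>lo)&(X<hi),1)
    m=box([.36,-.26,.125],[.52,-.08,.2]); b=X[m]
    print(c,"board top n",len(b),"zmax",np.percentile(b[:,2],[5,50,95]).round(3))
    for lo,hi in [(.135,.2),(.06,.125),(.03,.2)]:
        q=X[box([.36,-.26,lo],[.52,-.08,hi])][:,:2].astype(np.float32)
        if len(q)>5:
            r=cv2.minAreaRect(q); print(lo,hi,len(q),"rect",np.round(r[0],3),np.round(r[1],3),round(r[2],1),"mean",q.mean(0).round(3))
    # rail: histogram z
    q=X[box([.5,-.25,.05],[.75,.35,.3])]; 
    h,e=np.histogram(q[:,2],bins=np.arange(.05,.25,.01)); print(dict(zip(e.round(2).tolist(),h.tolist())))
E
python3 a.py
python3 - <<'E'
import cv2
a=cv2.imread('pics/top0.png'); s=cv2.imread('pics/side0.png')
A=cv2.resize(a[80:180,190:395],None,fx=3.9,fy=3,interpolation=cv2.INTER_CUBIC)
B=cv2.resize(s[180:320,140:300],(342,300),interpolation=cv2.INTER_CUBIC);C=cv2.resize(s[200:285,310:420],(388,300),interpolation=cv2.INTER_CUBIC)
import numpy as np
bot=np.hstack([B,C]); A=cv2.resize(A,(bot.shape[1],300)); cv2.imwrite('pics/crop.png',np.vstack([A,bot]))
E
```

```text
top board top n 219 zmax [0.13  0.149 0.153]
0.135 0.2 193 rect [ 0.446 -0.183] [0.012 0.061] 17.8 mean [ 0.444 -0.182]
0.06 0.125 374 rect [ 0.463 -0.177] [0.05 0.06] 17.8 mean [ 0.465 -0.175]
0.03 0.2 917 rect [ 0.452 -0.181] [0.074 0.101] 18.0 mean [ 0.452 -0.179]
{0.05: 216, 0.06: 197, 0.07: 411, 0.08: 266, 0.09: 294, 0.1: 306, 0.11: 294, 0.12: 404, 0.13: 644, 0.14: 792, 0.15: 768, 0.16: 638, 0.17: 410, 0.18: 443, 0.19: 38, 0.2: 0, 0.21: 0, 0.22: 0, 0.23: 0}
side board top n 140 zmax [0.128 0.146 0.152]
0.135 0.2 104 rect [ 0.442 -0.182] [0.012 0.067] 17.7 mean [ 0.439 -0.176]
0.06 0.125 389 rect [ 0.459 -0.174] [0.052 0.067] 16.8 mean [ 0.451 -0.168]
0.03 0.2 992 rect [ 0.448 -0.18 ] [0.076 0.11 ] 18.4 mean [ 0.443 -0.17 ]
{0.05: 282, 0.06: 319, 0.07: 481, 0.08: 433, 0.09: 436, 0.1: 438, 0.11: 472, 0.12: 456, 0.13: 476, 0.14: 810, 0.15: 662, 0.16: 590, 0.17: 284, 0.18: 285, 0.19: 5, 0.2: 0, 0.21: 0, 0.22: 0, 0.23: 0}
```

View pics/crop.png

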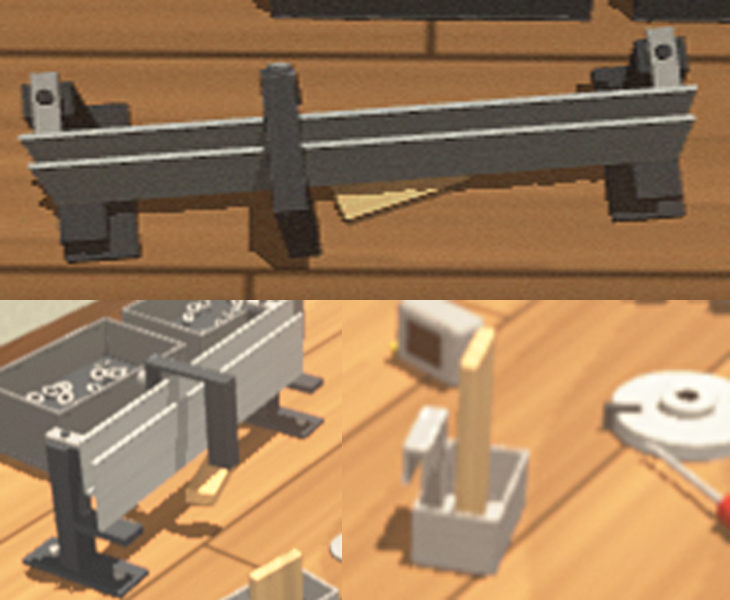

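The crops show a plate-and-tongue hook on the carrier's far side. The lip is the lower bright line and the back-wall top the upper one. The stop bridges them at crop (285,165). Now I'll fit the rail from the bright edge pixels.

```bash
cat > b.py <<'E'
from h import *
im=cv2.imread("pics/top0.png"); d=np.load("top0.npy"); g=im.max(2).astype(int); sat=g-im.min(2)
v,u=np.nonzero((g>150)&(sat<30)); k=(u>195)&(u<390)&(v>85)&(v<160); px=np.stack([u[k],v[k]],1)
X=world("top",d,px); X=X[(X[:,2]>.08)]
print(len(X)); h,e=np.histogram(X[:,2],bins=np.arange(.08,.22,.005)); print(dict(zip(e.round(3).tolist(),h.tolist())))
for lo,hi in [(.125,.15),(.145,.16),(.16,.18)]:
    q=X[(X[:,2]>lo)&(X[:,2]<hi)]
    if len(q)<20: continue
    p=cv2.fitLine(q[:,:2].astype(np.float32),cv2.DIST_HUBER,0,.001,.001).ravel()
    t=(q[:,:2]-p[2:])@p[:2]; n=(q[:,:2]-p[2:])@[-p[1],p[0]]
    print(lo,hi,len(q),p.round(4),"yaw",np.degrees(np.arctan2(-p[0]*np.sign(p[1]),abs(p[1]))).round(2),"ends",(p[2:]+p[:2]*t.min()).round(3),(p[2:]+p[:2]*t.max()).round(3),"z",np.median(q[:,2]).round(4),"res",n.std().round(4))
# stop: dark points above wall
vv,uu=np.mgrid[80:180,240:300]; X=world("top",d,np.stack([uu.ravel(),vv.ravel()],1)); s=X[X[:,2]>.182]
print("stop top",len(s),s.min(0).round(3),s.max(0).round(3),cv2.minAreaRect(s[:,:2].astype(np.float32)))
i=vision.camera_info("wrist"); print({k:np.round(x,4).tolist() for k,x in i.items()})
E
python3 b.py
```

```text
734
{0.08: 0, 0.085: 0, 0.09: 0, 0.095: 0, 0.1: 0, 0.105: 0, 0.11: 0, 0.115: 0, 0.12: 0, 0.125: 0, 0.13: 0, 0.135: 0, 0.14: 2, 0.145: 106, 0.15: 149, 0.155: 45, 0.16: 160, 0.165: 29, 0.17: 217, 0.175: 24, 0.18: 0, 0.185: 0, 0.19: 0, 0.195: 0, 0.2: 0, 0.205: 0, 0.21: 0, 0.215: 0}
0.125 0.15 108 [ 0.101  -0.9949  0.6495 -0.0242] yaw 5.8 ends [0.628 0.186] [ 0.668 -0.206] z 0.1489 res 0.0011
0.145 0.16 300 [ 0.102  -0.9948  0.6421  0.043 ] yaw 5.86 ends [0.627 0.186] [ 0.668 -0.21 ] z 0.1509 res 0.0156
0.16 0.18 430 [ 0.0742 -0.9972  0.6639  0.0097] yaw 4.26 ends [0.651 0.187] [ 0.68 -0.21] z 0.1709 res 0.016
stop top 500 [ 0.248 -0.071  0.182] [0.687 0.045 1.188] ((0.46531862020492554, -0.007286876440048218), (0.45225054025650024, 0.030633822083473206), 12.55943775177002)
{'mtx': [[371.6483, 0.0, 322.5612], [0.0, 371.6483, 231.7738], [0.0, 0.0, 1.0]], 'hand_eye': [[0.0003, -0.9512, -0.3085, 0.079], [1.0, 0.0004, -0.0001, 0.0004], [0.0002, -0.3085, 0.9512, -0.1421], [0.0, 0.0, 0.0, 1.0]]}
```

```bash
cat >> h.py <<'E'
def quat(phi): # tool down, tool x at angle phi (deg) in world
    p=np.radians(phi)/2; return [0,float(np.cos(p)),float(np.sin(p)),0]
def rotm(q):
    from scipy.spatial.transform import Rotation as R
    return R.from_quat([q[1],q[2],q[3],q[0]]).as_matrix()
def wristcloud(s,depth):
    i=vision.camera_info("wrist"); K=np.array(i["mtx"]); v,u=np.mgrid[0:480,0:640]
    dx,dy=u-K[0,2],v-K[1,2]; r=np.hypot(dx,dy); th=r/K[0,0]; k=np.where(r>0,np.tan(np.minimum(th,1.4))/np.maximum(r,1e-9),0)
    c=np.stack([dx*k*depth,dy*k*depth,depth,np.ones_like(depth)],-1)@np.array(i["hand_eye"]).T
    W=c[...,:3]@rotm(s["eef_rot"]).T+s["tcp_pos"]; W[depth<=0]=np.nan; return W
E
python3 - <<'E'
from h import *
for phi in (108,-72):
    for p in ([.444,-.182,.112],[.61,-.06,.33]): 
        q=ctrl.ik(p,quat(phi)); print(phi,p,None if q is None else np.round(q,2))
E
```

```text
108 [0.444, -0.182, 0.112] [ 0.84  0.51 -0.73  2.03  0.48  0.78  0.13]
108 [0.61, -0.06, 0.33] [ 0.62  0.57 -1.04  1.35  0.49  1.49 -0.07]
-72 [0.444, -0.182, 0.112] [ 0.34  0.43 -0.    2.04  0.    0.68 -2.49]
-72 [0.61, -0.06, 0.33] [ 0.22  0.43 -0.26  1.36  0.11  1.37 -2.87]
```

Run:
```python
from h import *
ctrl.movep([.53,-.13,.33],quat(102))
s=get_state(); print(s["time"],s["tcp_pos"],s["qpos"].round(2) if hasattr(s["qpos"],'round') else s["qpos"])
im,d=vision.grab_frame("wrist"); cv2.imwrite("pics/w1.png",im); W=wristcloud(s,d); np.save("w1.npy",W)
for p in ([.444,-.182,.112],[.61,-.07,.33],[.61,-.07,.186],[.61,-.03,.186]):
    q=ctrl.ik(p,quat(108 if p[0]<.5 else 95.8)); print(None if q is None else np.round(q,2))
```

```text
2.9083 [ 0.52976115 -0.13151606  0.32959891] [ 0.8   0.42 -0.93  1.53  0.34  1.37  0.05]
[ 0.9   0.53 -0.83  2.03  0.54  0.81  0.06]
[ 0.57  0.53 -0.87  1.35  0.4   1.45 -0.19]
[ 0.55  0.63 -0.82  1.59  0.49  1.14 -0.28]
[ 0.49  0.62 -0.82  1.6   0.49  1.14 -0.35]
```

View pics/w1.png

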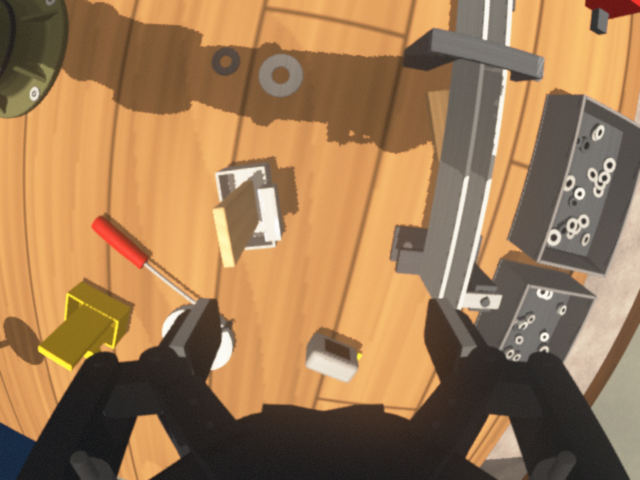

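The wrist view shows the carrier (250,215) with its hook on the right, rail side (270,215). The rail lip runs from (440,300) to (480,0), and the stop is at (475,50). I'll fit these in the wrist cloud.

```bash
cat > c.py <<'E'
from h import *
W=np.load("w1.npy").reshape(-1,3); im=cv2.imread("pics/w1.png").reshape(-1,3).astype(int)
def box(lo,hi): return np.nan_to_num((W>lo)&(W<hi)).all(1)
for lo,hi in [(.144,.16),(.095,.115),(.03,.06)]:
    q=W[box([.36,-.26,lo],[.52,-.08,hi])]; r=cv2.minAreaRect(q[:,:2].astype(np.float32))
    print("carrier",lo,len(q),np.round(r[0],4),np.round(r[1],3),round(r[2],1),"z",np.percentile(q[:,2],[5,50,95]).round(4))
m=box([.58,-.25,.14],[.72,.1,.2])
u=np.array([-np.sin(np.radians(5.8)),np.cos(np.radians(5.8))]); n=np.array([u[1],-u[0]])
for lo,hi in [(.145,.155),(.167,.177)]:
    k=m&(W[:,2]>lo)&(W[:,2]<hi)&(im.min(1)>150); q=W[k]
    p=cv2.fitLine(q[:,:2].astype(np.float32),cv2.DIST_HUBER,0,.001,.001).ravel(); 
    if p[1]<0:p[:2]*=-1
    e=(q[:,:2]-p[2:])@[p[1],-p[0]]
    print("line",lo,len(q),"yaw",np.degrees(np.arctan2(-p[0],p[1])).round(2),p.round(4),"x@y=-.07",(p[2]+p[0]/p[1]*(-.07-p[3])).round(4),"z",q[:,2].mean().round(4),"perp",np.percentile(e,[2,16,84,98]).round(4), "t",((q[:,:2]-p[2:])@p[:2]).min().round(3))
q=W[box([.58,-.05,.178],[.72,.08,.2])]; r=cv2.minAreaRect(q[:,:2].astype(np.float32)); print("stop top",len(q),np.round(r[0],4),np.round(r[1],4),r[2],np.percentile(q[:,2],[5,50,95]))
t=q[:,:2]@u; nn=q[:,:2]@n; print("along",np.percentile(t,[1,5,50,95,99]).round(4),"across",np.percentile(nn,[1,99]).round(4))
E
python3 c.py
```

```text
carrier 0.144 787 [ 0.4449 -0.1821] [0.013 0.06 ] 17.9 z [0.1461 0.1493 0.1505]
carrier 0.095 319 [ 0.4496 -0.1792] [0.011 0.06 ] 27.7 z [0.0965 0.1051 0.1139]
carrier 0.03 1015 [ 0.451 -0.18 ] [0.075 0.101] 17.7 z [0.0315 0.0439 0.0571]
line 0.145 746 yaw 5.9 [-0.1028  0.9947  0.6512 -0.0605] x@y=-.07 0.6522 z 0.1493 perp [-0.0021 -0.0014  0.0017  0.0027] t -0.151
line 0.167 1177 yaw 5.86 [-0.1021  0.9948  0.6642 -0.059 ] x@y=-.07 0.6654 z 0.1713 perp [-0.0022 -0.0015  0.0015  0.0024] t -0.142
stop top 2851 [0.6336 0.0306] [0.1046 0.0208] 6.0906982421875 [0.18361335 0.18635407 0.18766361]
along [-0.0436 -0.0432 -0.0343 -0.0246 -0.0237] across [0.5819 0.684 ]
```

Run:
```python
from h import *
g=[.4447,-.182]
ctrl.movep(g+[.20],quat(107.9)); s=get_state(); e=np.array(g)-s["tcp_pos"][:2]; print(s["time"],"err",e.round(4))
ctrl.movel([g[0]+e[0],g[1]+e[1],.1115]); s=get_state(); print(s["tcp_pos"].round(4),np.round(s["contact_force"],1))
ctrl.close_gripper(70); s=get_state(); print("closed",s["time"],s["width"],s["tcp_pos"].round(4),np.round(s["contact_force"],1))
p=s["tcp_pos"]; ctrl.movel([p[0],p[1],.14],max_speed=.06); s=get_state(); print(s["time"],s["width"],np.round(s["contact_force"],1),np.round(s["wrist_torque"],2))
ctrl.movel([p[0],p[1],.315]); s=get_state(); print(s["time"],s["width"],np.round(s["contact_force"],1),s["tcp_pos"].round(4))
im,d=vision.grab_frame("wrist"); cv2.imwrite("pics/w2.png",im); np.save("w2.npy",wristcloud(s,d))
```

```text
3.6583 err [-0.0014  0.    ]
[ 0.4445 -0.1816  0.1124] [ 0.4 -0.1 -0.2]
closed 5.0667 0.01127282532419496 [ 0.4436 -0.182   0.1116] [1.  0.5 1.2]
5.6917 0.011677109334336626 [ 0.8  0.3 -5.4] [0.02 0.04 0.02]
7.0083 0.011265539809099735 [-0.2  0.3 -5.9] [ 0.4431 -0.1819  0.3142]
```

View pics/w2.png

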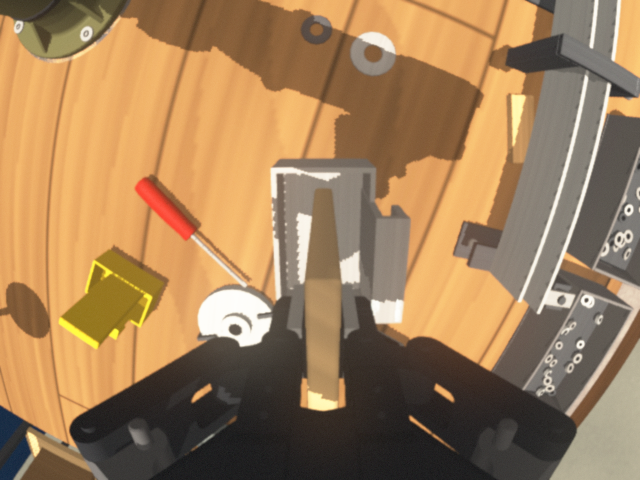

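The carrier is held upright (5.9 N, so about 0.6 kg). The hook is at (400,260) and the rail at the right. Next I'll go above the rail and measure hook against lip.

```bash
python3 - <<'E'
from h import *
ctrl.movep([.617,-.064,.29],quat(95.9)); s=get_state(); e=np.array([.617,-.064])-s["tcp_pos"][:2]; print(s["time"],"err",e.round(4))
ctrl.movel([.617+e[0],-.064+e[1],.25]); s=get_state(); print(s["time"],s["tcp_pos"].round(4),s["eef_rot"],np.round(s["contact_force"],1))
im,d=vision.grab_frame("wrist"); cv2.imwrite("pics/w3.png",im); np.save("w3.npy",wristcloud(s,d))
im2,d2=vision.grab_frame("side"); cv2.imwrite("pics/s3.png",im2); np.save("s3.npy",d2)
E
cat > d.py <<'E'
from h import *
s=get_state(); T=s["tcp_pos"]; a=np.radians(5.88); n=np.array([np.cos(a),np.sin(a)]); u=np.array([-n[1],n[0]])
W=np.load("w3.npy").reshape(-1,3); im=cv2.imread("pics/w3.png").reshape(-1,3).astype(int)
L=np.stack([(W[:,:2]-T[:2])@n,(W[:,:2]-T[:2])@u,W[:,2]-T[2]],1)
def sel(lo,hi): return np.nan_to_num((L>lo)&(L<hi)).all(1)
k=sel([.02,-.06,-.055],[.07,.06,-.015]); q=L[k]; print("strap n",len(q))
if len(q)>20:
    r=cv2.minAreaRect(q[:,:2].astype(np.float32)); print("strap rect",np.round(r[0],4),np.round(r[1],4),round(r[2],1),"zpct",np.percentile(q[:,2],[5,50,95]).round(4),"x",np.percentile(q[:,0],[1,50,99]).round(4),"y",np.percentile(q[:,1],[1,99]).round(4))
for lo,hi in [(.144,.155),(.167,.177)]:
    k=sel([.01,-.2,lo-T[2]],[.09,.06,hi-T[2]])&(im.min(1)>140); q=L[k]; print("lip/wall",lo,len(q))
    if len(q)>20: 
        p=cv2.fitLine(q[:,:2].astype(np.float32),cv2.DIST_HUBER,0,.001,.001).ravel(); print("x at y0",(p[2]-p[3]*p[0]/p[1]).round(4),"slope deg",np.degrees(np.arctan(p[0]/p[1])).round(2),"z",q[:,2].mean().round(4)+T[2],"yrange",q[:,1].min(),q[:,1].max())
k=sel([-.06,-.08,-.13],[.035,.08,-.06]); q=L[k]; 
if len(q)>20: r=cv2.minAreaRect(q[:,:2].astype(np.float32)); print("bin",np.round(r[0],4),np.round(r[1],4),round(r[2],2))
E
python3 d.py
```

```text
7.9083 err [ 0.0001 -0.0001]
8.325 [ 0.6167 -0.0654  0.2503] [-1.81746139e-06  6.70400134e-01  7.41999689e-01 -3.49166527e-04] [ 0.1  0.  -4.3]
strap n 4124
strap rect [ 0.0338 -0.0014] [0.0614 0.0184] 89.9 zpct [-0.0485 -0.0335 -0.0324] x [0.0248 0.0328 0.0424] y [-0.0307  0.0287]
lip/wall 0.144 286
x at y0 0.0351 slope deg -0.12 z 0.14934661445719885 yrange -0.0765466939034664 0.059513998771174574
lip/wall 0.167 500
x at y0 0.0471 slope deg 0.18 z 0.17144661445719883 yrange -0.07876739225018445 0.05983180450523336
bin [0.002  0.0153] [0.1294 0.0659] 89.79
```

View pics/w3.png

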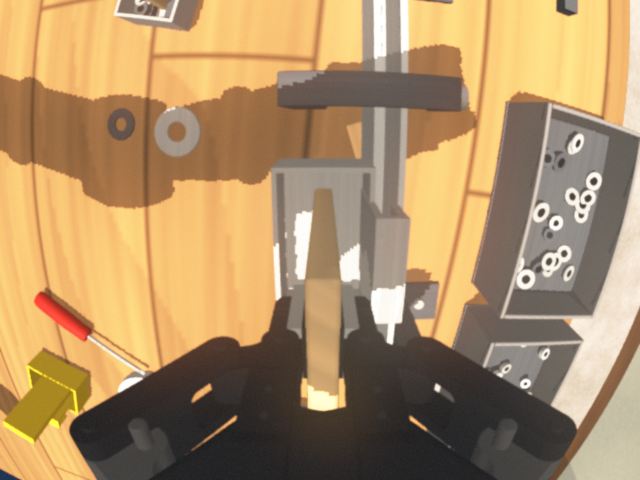

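Lip and tongue line up to under 0.2° and about 0.5–1 mm. The picture shows the strap at (390,260) right over the rail. Now I'll lower it in guarded steps.

```bash
cat > e.py <<'E'
from h import *
a=np.radians(5.88); n=np.array([np.cos(a),np.sin(a)]); u=np.array([-n[1],n[0]])
s=get_state(); f0=np.array(s["contact_force"]); xy=s["tcp_pos"][:2]+n*.0007; c=xy.copy()
for z in [.225]+list(np.arange(.219,.189,-.003))+list(np.arange(.189,.181,-.0006)):
    ctrl.movel([c[0],c[1],z],max_speed=.05 if z>.22 else .02); s=get_state(); df=np.array(s["contact_force"])-f0; er=xy-s["tcp_pos"][:2]
    print(round(s["time"],2),round(z,4),s["tcp_pos"].round(4),"n,u err mm",(er@n*1e3).round(1),(er@u*1e3).round(1),"dF n,u,z",(df[:2]@n).round(1),(df[:2]@u).round(1),df[2].round(1))
    if z>.215: c+=er
    if df[2]>5 or np.hypot(*df[:2])>8: print("CONTACT"); break
np.save("f0.npy",f0)
E
python3 e.py
```

```text
9.07 0.225 [ 0.6183 -0.0643  0.2249] n,u err mm -0.1 -0.1 dF n,u,z -0.6 -0.4 -0.6
9.53 0.219 [ 0.6182 -0.0646  0.2189] n,u err mm 0.1 0.1 dF n,u,z 1.0 -1.0 -0.5
9.82 0.216 [ 0.6182 -0.0645  0.2158] n,u err mm 0.0 -0.0 dF n,u,z -0.5 -0.3 -0.3
10.12 0.213 [ 0.6183 -0.0645  0.2128] n,u err mm 0.0 0.0 dF n,u,z 0.4 -0.6 -0.6
10.43 0.21 [ 0.6182 -0.0644  0.2098] n,u err mm 0.0 -0.0 dF n,u,z 0.5 -0.8 -0.4
10.72 0.207 [ 0.6182 -0.0645  0.2068] n,u err mm 0.0 0.0 dF n,u,z 0.3 -0.7 -0.2
11.03 0.204 [ 0.6182 -0.0645  0.2038] n,u err mm 0.0 0.0 dF n,u,z 1.3 -1.3 -0.9
11.32 0.201 [ 0.6182 -0.0644  0.2008] n,u err mm 0.0 -0.0 dF n,u,z 0.6 -0.5 -0.2
11.62 0.198 [ 0.6183 -0.0644  0.1978] n,u err mm -0.0 -0.0 dF n,u,z 1.3 -1.1 -0.5
11.93 0.195 [ 0.6182 -0.0645  0.1948] n,u err mm 0.0 0.0 dF n,u,z 0.3 -1.0 -1.0
12.22 0.192 [ 0.6183 -0.0645  0.1918] n,u err mm 0.0 0.0 dF n,u,z 1.3 -0.3 -0.4
12.53 0.189 [ 0.6183 -0.0645  0.1888] n,u err mm 0.0 0.0 dF n,u,z 0.2 -0.2 0.7
12.78 0.1884 [ 0.6183 -0.0644  0.1884] n,u err mm -0.1 -0.0 dF n,u,z 0.6 -0.5 -0.5
13.03 0.1878 [ 0.6183 -0.0644  0.1878] n,u err mm -0.1 -0.0 dF n,u,z 0.2 -0.2 0.1
13.28 0.1872 [ 0.6184 -0.0644  0.1872] n,u err mm -0.1 -0.0 dF n,u,z -0.2 -1.5 -0.5
13.53 0.1866 [ 0.6184 -0.0644  0.1866] n,u err mm -0.1 -0.0 dF n,u,z 0.8 -1.7 -1.2
13.78 0.186 [ 0.6184 -0.0644  0.1866] n,u err mm -0.1 -0.1 dF n,u,z -2.6 -1.2 6.7
CONTACT
```

Contact came at 0.1866, which matches the predicted seated height of 0.186. Now the slide to the stop.

```bash
cat > f.py <<'E'
from h import *
a=np.radians(5.88); n=np.array([np.cos(a),np.sin(a)]); u=np.array([-n[1],n[0]])
f0=np.load("f0.npy"); s=get_state(); p0=np.array([.6184,-.0644]); z=.186; cn=0.0; hist=[]
for k in list(np.arange(.004,.0285,.004))+list(np.arange(.0285,.042,.0007)):
    c=p0+u*k+n*cn; ctrl.movel([c[0],c[1],z],max_speed=.03); s=get_state(); df=np.array(s["contact_force"])-f0; r=s["tcp_pos"][:2]-p0
    fn,fu,fz=df[:2]@n,df[:2]@u,df[2]; hist.append(fu)
    print(round(s["time"],2),"cmd",round(k*1e3,1),"act u,n mm",(r@u*1e3).round(1),(r@n*1e3).round(1),"z",s["tcp_pos"][2].round(4),"F n,u,z",fn.round(1),fu.round(1),fz.round(1),"tq",np.round(s["wrist_torque"],2))
    if fz>10: z+=.0003
    elif fz<3: z-=.0003
    if abs(fn)>4: cn+=.0003*np.sign(fn)
    if k>.028 and fu<np.median(hist[2:8])-6: print("STOP"); break
    if abs(fn)>14 or fz>18 or fu<-14: print("ABORT"); break
s=get_state()
im,d=vision.grab_frame("wrist"); cv2.imwrite("pics/w4.png",im); im,d=vision.grab_frame("side"); cv2.imwrite("pics/s4.png",im[180:320,140:300])
x=cv2.imread("pics/w4.png"); y=cv2.resize(cv2.imread("pics/s4.png"),(548,480),interpolation=cv2.INTER_CUBIC); cv2.imwrite("pics/c4.png",cv2.resize(np.hstack([x,y]),(800,323)))
E
python3 f.py
```

```text
14.06 cmd 4.0 act u,n mm 3.8 0.5 z 0.1865 F n,u,z -2.6 -3.1 7.2 tq [-0.46  0.06 -0.09]
14.34 cmd 8.0 act u,n mm 7.4 0.5 z 0.1865 F n,u,z -0.8 -4.7 8.8 tq [-0.86 -0.21 -0.17]
14.62 cmd 12.0 act u,n mm 11.5 0.4 z 0.1865 F n,u,z -1.2 -6.5 10.2 tq [-1.03 -0.23 -0.16]
14.91 cmd 16.0 act u,n mm 16.2 0.3 z 0.1865 F n,u,z -0.4 -3.6 9.6 tq [-0.7  -0.27 -0.17]
15.19 cmd 20.0 act u,n mm 20.0 0.2 z 0.1864 F n,u,z -0.5 -4.4 9.8 tq [-0.82 -0.34 -0.14]
15.47 cmd 24.0 act u,n mm 23.9 0.2 z 0.1864 F n,u,z -0.2 -4.8 10.3 tq [-0.9  -0.4  -0.17]
15.76 cmd 28.0 act u,n mm 28.4 -0.1 z 0.1865 F n,u,z -0.2 -2.2 8.4 tq [-0.6  -0.28 -0.13]
16.01 cmd 28.5 act u,n mm 28.4 -0.1 z 0.1865 F n,u,z -0.4 -3.8 8.2 tq [-0.82 -0.25 -0.09]
16.26 cmd 29.2 act u,n mm 28.9 -0.1 z 0.1865 F n,u,z -0.6 -4.8 7.9 tq [-1.06 -0.31 -0.16]
16.51 cmd 29.9 act u,n mm 29.9 -0.1 z 0.1865 F n,u,z -0.3 -5.2 7.4 tq [-0.89 -0.33 -0.15]
16.76 cmd 30.6 act u,n mm 30.8 -0.1 z 0.1865 F n,u,z -0.4 -5.0 7.6 tq [-0.88 -0.31 -0.16]
17.01 cmd 31.3 act u,n mm 31.6 -0.1 z 0.1865 F n,u,z -0.2 -3.0 6.1 tq [-0.83 -0.25 -0.06]
17.26 cmd 32.0 act u,n mm 32.3 -0.1 z 0.1865 F n,u,z -0.3 -3.9 6.6 tq [-0.72 -0.19 -0.14]
17.51 cmd 32.7 act u,n mm 32.9 -0.1 z 0.1865 F n,u,z 0.3 -3.2 5.7 tq [-0.67 -0.22 -0.14]
17.76 cmd 33.4 act u,n mm 33.6 -0.1 z 0.1865 F n,u,z -0.6 -2.8 6.4 tq [-0.68 -0.2  -0.11]
18.01 cmd 34.1 act u,n mm 34.0 -0.0 z 0.1865 F n,u,z 0.8 -4.0 4.1 tq [-0.87 -0.29 -0.07]
18.26 cmd 34.8 act u,n mm 34.2 -0.0 z 0.1866 F n,u,z 0.7 -5.4 5.0 tq [-1.24 -0.27 -0.  ]
18.51 cmd 35.5 act u,n mm 34.3 -0.0 z 0.1866 F n,u,z 0.3 -6.2 6.4 tq [-1.57 -0.31 -0.03]
18.76 cmd 36.2 act u,n mm 34.5 0.0 z 0.1867 F n,u,z 0.2 -7.8 6.2 tq [-1.88 -0.34  0.04]
19.01 cmd 36.9 act u,n mm 34.6 0.0 z 0.1867 F n,u,z 0.7 -9.7 7.2 tq [-2.16 -0.35  0.08]
19.26 cmd 37.6 act u,n mm 34.8 0.0 z 0.1867 F n,u,z 0.7 -10.5 8.2 tq [-2.48 -0.34  0.08]
STOP
```

View pics/c4.png

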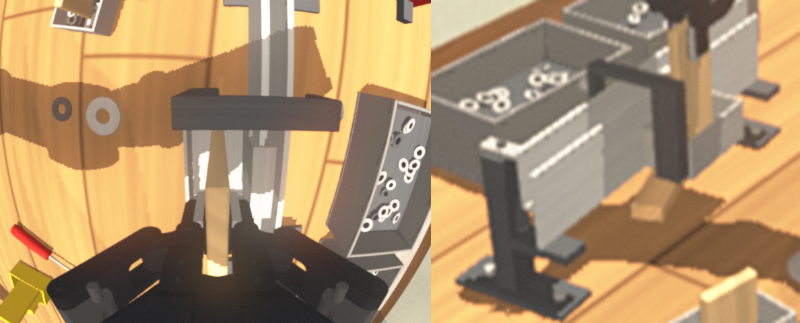

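The stop was felt at 34 mm of travel (33 predicted). The view shows the bin against the dark stop with the strap on the lip. I'll ease the preload, release, retreat straight up and check.

```bash
cat > g.py <<'E'
from h import *
a=np.radians(5.88); n=np.array([np.cos(a),np.sin(a)]); u=np.array([-n[1],n[0]]); f0=np.load("f0.npy")
s=get_state(); c=np.array([.6184,-.0644])+u*.0352
ctrl.movel([c[0],c[1],.1863],max_speed=.02); s=get_state(); df=np.array(s["contact_force"])-f0; print("eased",s["time"],s["tcp_pos"].round(4),(df[:2]@n).round(1),(df[:2]@u).round(1),df[2].round(1))
ctrl.ungrasp(); ctrl.pause(.3); s=get_state(); print("open",s["time"],s["width"],s["tcp_pos"].round(4),np.round(s["contact_force"],1))
p=s["tcp_pos"]; ctrl.movel([p[0],p[1],.30],max_speed=.08)
q=np.array([.6184,-.0644])-u*.03-n*.03; ctrl.movel([q[0],q[1],.33],max_speed=.12)
s=get_state(); print(s["time"],np.round(s["contact_force"],1),s["tcp_pos"].round(4))
im,d=vision.grab_frame("wrist"); cv2.imwrite("pics/w5.png",im); W=wristcloud(s,d); np.save("w5.npy",W)
im2,d2=vision.grab_frame("side"); y=cv2.resize(im2[180:320,140:300],(548,480),interpolation=cv2.INTER_CUBIC); cv2.imwrite("pics/c5.png",cv2.resize(np.hstack([im,y]),(800,323)))
W=W.reshape(-1,3); o=np.array([.6512,-.0605]); L=np.stack([(W[:,:2]-o)@n,(W[:,:2]-o)@u,W[:,2]],1)
def sel(lo,hi): return L[np.nan_to_num((L>lo)&(L<hi)).all(1)]
for nm,lo,hi in [("board top",[-.09,-.03,.215],[.0,.09,.24]),("strap top",[-.015,-.03,.151],[.02,.075,.164]),("stop top",[-.07,.06,.18],[.05,.13,.195]),("bin rim",[-.08,-.05,.11],[-.008,.09,.128])]:
    q=sel(lo,hi); 
    if len(q)>20: r=cv2.minAreaRect(q[:,:2].astype(np.float32)); print(nm,len(q),"c",np.round(r[0],4),np.round(r[1],4),round(r[2],1),"lo",np.percentile(q,1,0).round(4),"hi",np.percentile(q,99,0).round(4),"med z",np.median(q[:,2]).round(4))
E
python3 g.py
```

```text
eased 19.6333 [ 0.6149 -0.0302  0.1865] -0.9 -6.1 8.3
open 20.6417 0.0856031572955845 [ 0.6148 -0.0294  0.1863] [ 0.3 -0.2 -0.1]
23.0167 [ 0.3  0.9 -0.3] [ 0.5916 -0.0966  0.3298]
board top 1609 c [-0.0347  0.0324] [0.0127 0.0603] 0.1 lo [-0.0408  0.003   0.2172] hi [-0.0287  0.0618  0.2253] med z 0.2235
strap top 1830 c [0.0023 0.0225] [0.0201 0.1049] 0.1 lo [-0.0073 -0.0262  0.1515] hi [0.0119 0.0702 0.1634] med z 0.1546
stop top 3360 c [-0.0078  0.0813] [0.1041 0.0424] 0.1 lo [-0.0591  0.0826  0.184 ] hi [0.0428 0.1022 0.1882] med z 0.1864
bin rim 741 c [-0.035  0.036] [0.0536 0.1077] 0.1 lo [-0.0619 -0.0171  0.1103] hi [-0.0087  0.0833  0.1261] med z 0.1182
```

View pics/c5.png

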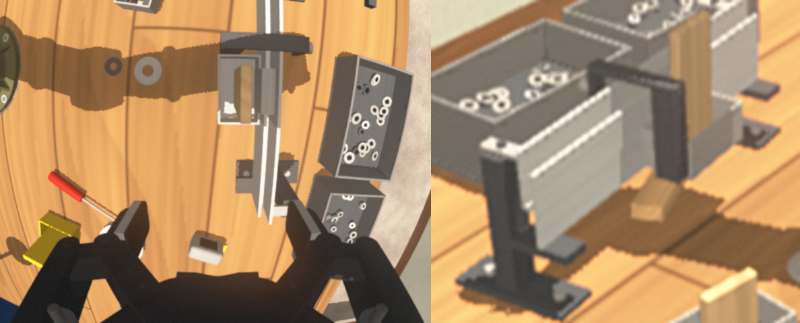

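The picture shows the carrier standing alone at (245,90), with the strap on the lip and the bin against the stop. The numbers agree:
- **End wall:** 0.083 against the stop face at 0.0826.
- **Board top:** 0.2235–0.225, with 0.225 expected when seated.
- **Lean:** none visible.

I'm handing it in.

```bash
python3 -c "
from h import *
ticket.close_job(); print(get_state()['time'])"
```

```text
the job is handed in; nothing more can be done
the job is handed in; nothing more can be done
```

I gripped the carrier by its board and lowered the hook over the lip about 34 mm short of the stop. I slid it left, still seated, until it met the stop, then let go, lifted clear and handed the job in at about 23 s.

- **Seating:** It touched down at the height I had predicted, with about 7 N on the lip. After release the strap and board heights matched the seated values to about 1 mm, and I saw no lean.
- **Forces:** In the readings taken after each step, the load stayed at about 10 N down on the rail. The push along it peaked at 10.5 N against the stop, rail friction included, under the 25 N limit.
- **At the stop:** The bin's end wall measured 0.7 mm past the stop face, which is within camera error, so I take it as touching. A gap under about 1 mm would not show.
- **Bystanders:** I did not measure them again, but those in view looked undisturbed in the last pictures. No unexpected contact showed in the force readings.

No check failed or disagreed.

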